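# Close the front of the code-reading camera: spacer, filter, retaining ring

## Robot

A 6-joint arm with a two-finger parallel gripper is mounted at the origin on a cart in front of the work surface, level with it; the furniture and walls round the work are solid. World frame = base frame: x ahead of the robot, y to its left, z up, the work surface at z = 0. Lengths are in m, angles in rad, forces in N, time in s.
With the tool pointing down it reaches from about 0.4 to 0.925 m from the base axis. Payload 3.4 kg.
Tool frame: the origin (TCP) lies on the centre line of the jaws, within the pads' length; the fingertips stand 25 mm ahead of it and the grasp point (between the pads) lies 6 mm ahead of it; z points along the fingers, y is the line along which they close (so a half turn about z gives the same grasp; the last joint's range is limited). The gripper opens to 85 mm and grips with 20 to 120 N. Pads are 22 mm wide; open, the fingers measure 114 mm over their backs; the gripper's body (76 mm by 85 mm) begins 54 mm behind the grasp point. The pads swing forward as they close: fully open they stand 13 mm farther back than shut.
Start: joints at [-1.252, 0.307, 1.506, -0, 1.328, -0.073], TCP at [0.22, -0.531, 0.256] pointing down, gripper open.
Joint ranges: [-3.12, 3.12], [-1.05, 2.28], [0.14, 2.33], [-1.42, 4.57], [0.1, 2.73], [-2.68, 2.68]. Speed limits (rad/s): [2.57, 2.57, 3.14, 3.14, 3.14, 3.14].

## Interface

Orientations are given as a rotation vector (axis times angle).
In Python, from station import get_state, viewer, ticket, nets gives the robot as it stands. The module is installed in compiled form; this text tells all that it offers.
- The arm moves only by the tool arm_command, never from a script. Its argument "increments" is a list of rows, each an object with "claw": the closure in counts, from 0 (fully open) to 255 (shut); "delta_pos": the shift along the tool's x, y, z in cm, a list of three; "roll": the turn about the tool's z in degrees. A call has 1 to 10 rows; each row is the pose to reach, as a shift and turn from the pose commanded when the call began, along the tool's axes at that moment; what a row does not reach only later rows make up. A row lasts 1/12 s, in which the tool goes at most 41.7 mm and 7.16 degrees, less where a joint would pass 70% of its speed; a pose out of reach is approached as far as the arm can. A call with a gripper value outside its range is refused whole. The fingers move at their own pace and stop on an object; "squeeze" is the grip in N (left out, the last holds). Time passes only in rows, so rows that repeat a pose let the fingers close. It gives the time, the measured TCP pose, the force, the opening and the grip force at its end, in the units of the state.
- get_state(): the state, without advancing time (a new reading comes with each control period).
- viewer.capture(name): name is "side" or "top"; returns the picture (384x512x3 uint8, red, green, blue); there is no depth.
- viewer.calibration(name): a dict with "fx", "fy", "cx", "cy" (pixels), "pose" (4x4, takes a point from camera to world coordinates). Camera axes: x right, y down, z forward; pixel columns grow to the right and rows downward; lengths in m; the calibration is good to about 2 mm. A picture is of the moment at which its call begins. calibration takes no time and is no camera call.
- ticket.finish_job(): hands the job in; it is judged then, once.
Trained networks look in the newest picture that a camera, given by its name, has taken for a name from the list of things; names that differ only in an ending like _2 or _b are one class to them, and where a whole thing is asked for, a point or a joint stands for the part that bears it (a point fixed in the world has none). Each returns a list of dicts, best first, with "conf" (0 to 1); they miss things now and then, are a little off and sometimes report something else, mostly with a low value. They report only what shows in the picture. A call takes as long as a camera call.
- nets.boxes_of(camera, label): "extent" ([left, top, width, height] in pixels, round what is visible of it).
- nets.regions_of(camera, label): "pixels" (384x512 bool, what is visible of it) and "extent" ([left, top, width, height] in pixels, round what is visible of it).
- nets.mark_of(camera, label): "location" ([column, row] in pixels: a listed point, or the origin of a listed thing).
The state is a dict: "t": time; "joints": joint angles; "joint_velocities": joint speeds; "tau": joint torques, N m; "tcp_pos": TCP position; "eef_rot": TCP orientation; "wrist_force": force on the tool from outside, world axes, zero at the start; "wrist_torque": the same for the moment, N m; "opening": opening from 0.0 (shut) to 1.0 (fully open); "finger_force": force on a finger pad.
Only numpy, scipy, OpenCV 4.12 (cv2) and the standard library are available. Lean on these libraries where they do the work, as an engineer would, in place of code of your own. Each camera call takes 0.05 s, during which the arm holds its last target. There are 200 camera calls.

## Task

The code-reading camera has been opened for cleaning. Drop the plain spacer tube into its upright barrel, then the glass filter on top of it (the filter must never lie on the lens itself), and screw the retaining ring clockwise onto the barrel, taking a fresh hold as often as needed, until it is fully home on the barrel's rim and clamps the stack against the spring. Leave the ring tight and level, and do not disturb the things lying about.

Things in the scene. Friction and masses are not known exactly. Their poses are not given: they have to be found in the camera images.
- barrel_mouth (a point): centre of the mouth of the camera's upright aluminium barrel, in the plane of its rim, 112 mm above the table; z up along its axis. Bore 39.5 mm in diameter with a 1.2 mm chamfer; the spring seat lies 21.5 mm below the rim. Outside: 44.4 mm in diameter, with a right-hand four-start thread 50.4 mm in diameter, lead 24 mm a turn, 1 to 12 mm below the rim (its starts are not marked)
- camera: the camera, fixed to the bench; origin under its centre, on the barrel's axis, x and y along its sides. Base plate 110 x 110 x 8 mm, dark ribbed body 70 x 64 mm up to 66 mm height (plugs reach 48 mm from the axis on its +x side), flange 58 mm in diameter up to 73 mm, then the barrel
- spacer_mid (a point): spacer: bright open steel tube, 36 mm outside diameter, 28 mm inside, 14 mm high, lower edge bevelled, 45 g; the point is its centre half-way up, z up along its axis. It lies flat on the 3 mm thick grey service mat. Seated in the barrel its centre is 14.5 mm below the rim
- filter_mid (a point): filter: dark flat metal mount with a glass pane, 36 mm in diameter, 9 mm thick, lower edge bevelled, 40 g; the point is its centre half-way up, z up along its axis. It lies flat on the service mat, right way up. On the seated spacer its centre is 3 mm below the rim, its top 1.5 mm above
- ring_mid (a point): retaining ring: dark knurled cap ring, 60 mm outside diameter, 16 mm high, about 140 g, standing on the service mat right way up; the point is its centre half-way up, z up along its axis. Fully home on the barrel its web bears on the rim, its centre is 4 mm below the rim, and the turning resistance, small till then, rises beyond 0.5 N m
- ring: the same ring, at the centre of its underside. Top web 4 mm thick with a 28 mm opening, skirt 12 mm deep, 53 mm inside; four lugs in the skirt, 9.5 mm below the web, 90 degrees apart. Set level on the barrel at any yaw, the lugs rest on the thread (ring centre 0 to 6 mm above the rim); turned clockwise from above it sinks 24 mm a turn and is home after 1/6 to 1/2 turn, varying with the yaw
- seat_ring (a joint): travel of the spring seat at the bottom of the barrel, m: 0 free, positive = pressed down by the clamped stack (1.5 mm when the ring is home, at about 7 N; it does not yield below 2 N)
- lens: the domed lens, 25 mm across, fixed in the barrel inside the spring seat; origin on the axis 21.5 mm below the rim; the dome rises 4 mm above that and the spacer stands round it
- filter: the same filter, at the centre of its underside
- calculator: bystander: grey desk calculator, 118 x 72 x 17 mm, lying flat; origin at the centre of its underside
- glue_stick: bystander: standing glue stick, 25 mm in diameter, 95 mm high; origin at the centre of its foot
- pouch: bystander: silver pouch, 100 x 62 x 25 mm; origin at the centre of its underside
- stamp: bystander: rubber stamp with a turned wooden grip, 26 x 52 mm, 70 mm high; origin at the centre of its foot

How it is judged:
By the outcome, as a careful person would: the job done as asked, in the order asked, and still so for the second after the job is handed in, with the robot touching nothing.
It also fails if it takes over 72 s, if anything falls off the work surface, if the arm or the gripper's body presses on something with over 40 N, if the wrist force passes 120 N, or if a joint passes its speed limit or range.

## Working session

There is one attempt and no reset: what is moved stays moved. The work goes in short steps, Python scripts to look and compute and a tool call to move; the robot and the scene stay as the last step left them, time stands still between calls to the robot, and variables do not carry over. Pictures are saved under pics/ and viewed, at most 10 in all, crops included, and the job is handed in when it is done.

Besides the shell and the picture viewer there is one more tool, called after "Request:" as name(argument=value, ...), one argument or row to a line, values as JSON. arm_command: Moves the arm, as the interface text tells. Its arguments: {"type":"object","properties":{"increments":{"type":"array"},"squeeze":{"type":"number"}},"required":["increments"]}

```bash
mkdir -p pics; cat > h.py <<'E'
import numpy as np, cv2
from station import get_state, viewer, ticket, nets
from scipy.spatial.transform import Rotation as R
def cal(c):
    k=viewer.calibration(c); return k, np.array(k["pose"])
def ray(c,uv):
    k,T=cal(c); d=np.array([(uv[0]-k["cx"])/k["fx"],(uv[1]-k["cy"])/k["fy"],1.]); d=T[:3,:3]@d
    return T[:3,3],d
def atz(c,uv,z):
    o,d=ray(c,uv); return o+d*(z-o[2])/d[2]
def tri(uv1,uv2,c1="side",c2="top"):
    A=[];b=[]
    for c,u in((c1,uv1),(c2,uv2)):
        o,d=ray(c,u); d=d/np.linalg.norm(d); P=np.eye(3)-np.outer(d,d); A.append(P); b.append(P@o)
    return np.linalg.lstsq(np.vstack(A),np.hstack(b),rcond=None)[0]
def proj(c,p):
    k,T=cal(c); q=T[:3,:3].T@(np.asarray(p)-T[:3,3]); return np.array([k["fx"]*q[0]/q[2]+k["cx"],k["fy"]*q[1]/q[2]+k["cy"]])
def snap(c,name,box=None,s=1):
    im=viewer.capture(c)
    o=im if box is None else im[box[1]:box[3],box[0]:box[2]]
    if s!=1:o=cv2.resize(o,None,fx=s,fy=s,interpolation=cv2.INTER_CUBIC)
    if name: cv2.imwrite(f"pics/{name}.png",o[:,:,::-1])
    return im
E
python3 - <<'E'
from h import *
np.set_printoptions(precision=4,suppress=True)
a=snap("side",None);b=snap("top",None)
cv2.imwrite("pics/a.png",cv2.resize(np.hstack([a,b]),(800,300),interpolation=cv2.INTER_AREA)[:,:,::-1])
cv2.imwrite("pics/side0.png",a[:,:,::-1]);cv2.imwrite("pics/top0.png",b[:,:,::-1])
for c in("side","top"):
    k,T=cal(c);print(c,k["fx"],k["cx"],k["cy"],T)
Z=dict(barrel_mouth=.112,spacer_mid=.010,filter_mid=.0075,ring_mid=.011,camera=0,calculator=0,glue_stick=0,pouch=0,stamp=0)
for l,z in Z.items():
    m={}
    for c in("side","top"):
        r=nets.mark_of(c,l)
        for q in r[:2]: print(l,c,np.round(q["location"],1),round(q["conf"],2),atz(c,q["location"],z)[:2])
        if r:m[c]=r[0]["location"]
    if len(m)==2:print("   tri",tri(m["side"],m["top"]))
s=get_state();print(s)
E
```

```text
side 394.18022405649543 262.03756635799175 192.93261102278862 [[-0.9939 -0.0402  0.1026  0.459 ]
 [-0.1092  0.4842 -0.8681  0.9172]
 [-0.0148 -0.874  -0.4857  0.5952]
 [ 0.      0.      0.      1.    ]]
top 398.40477750924856 250.06026821871993 192.62016306623931 [[-0.0165 -0.9875  0.1571  0.3621]
 [-0.9998  0.0142 -0.0154  0.0094]
 [ 0.013  -0.1573 -0.9875  1.1547]
 [ 0.      0.      0.      1.    ]]
barrel_mouth side [242.8 202.6] 0.66 [0.6023 0.1053]
barrel_mouth top [206.2 164.3] 0.83 [0.6063 0.1092]
   tri [0.6037 0.1089 0.1145]
spacer_mid side [299.1 172.6] 0.47 [ 0.4739 -0.2788]
spacer_mid top [340.3 216.9] 0.46 [ 0.4693 -0.2682]
   tri [ 0.4713 -0.267   0.0155]
filter_mid side [299.2 194.2] 0.44 [ 0.4696 -0.1347]
filter_mid top [300.2 216.1] 0.44 [ 0.4736 -0.1525]
   tri [ 0.4722 -0.1538 -0.0029]
ring_mid side [259.6 179.9] 0.47 [ 0.5999 -0.2129]
ring_mid top [317.5 181.2] 0.7 [ 0.575  -0.2065]
ring_mid top [302.1 213.1] 0.62 [ 0.4819 -0.1578]
   tri [ 0.587  -0.2062  0.0125]
camera side [242.7 241.5] 0.67 [0.6061 0.1107]
camera top [213.7 175.8] 0.96 [0.5975 0.0978]
   tri [
[... 477 characters left out ...]
2978]
   tri [ 0.6225  0.298  -0.0014]
stamp side [208.6 214.3] 0.72 [ 0.7226 -0.0097]
stamp top [212.1 176.2] 0.62 [0.5964 0.1025]
stamp top [253.3 137.7] 0.52 [ 0.7125 -0.0212]
   tri [0.6363 0.1055 0.0678]
{'t': 1.0, 'joints': array([-1.2525,  0.3068,  1.5064,  0.    ,  1.3284, -0.0735]), 'joint_velocities': array([ 0.0003,  0.    , -0.0013, -0.0012, -0.0021,  0.0002]), 'tau': array([  0.0005, -45.7486, -25.2338,   0.    ,   0.0006,  -0.    ]), 'tcp_pos': array([ 0.2196, -0.5314,  0.2563]), 'eef_rot': array([-3.0815, -0.6115, -0.    ]), 'wrist_force': array([-0.1139,  0.3165,  0.221 ]), 'wrist_torque': array([-0.0195,  0.0508,  0.0037]), 'finger_force': 0.0, 'opening': 1.0005759971417778}
```

View pics/top0.png

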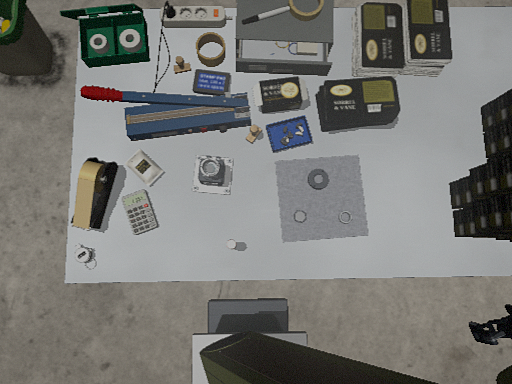

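View pics/side0.png

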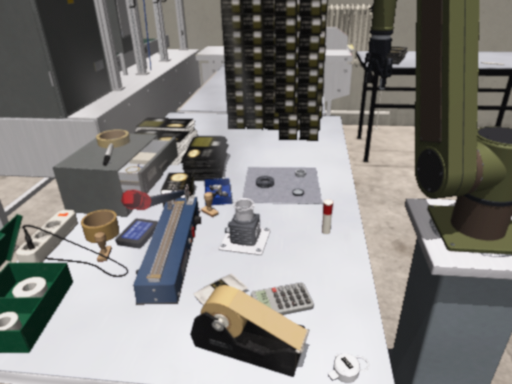

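The top view shows the ring near (318,179) and two light rings on the mat at (300,216) and (345,216). The barrel is at about (210,168). The side view agrees: ring (265,181), the others (300,174) and (298,192). I'll zoom in to tell the spacer from the filter.

```bash
python3 - <<'E'
from h import *
np.set_printoptions(precision=4,suppress=True)
a=cv2.imread("pics/side0.png");b=cv2.imread("pics/top0.png")
A=cv2.resize(a[155:215,225:325],(800,480),interpolation=cv2.INTER_CUBIC)
B=cv2.resize(b[150:240,185:365],(800,400),interpolation=cv2.INTER_CUBIC)
cv2.imwrite("pics/z.png",cv2.resize(np.vstack([A,B]),(545,600)))
viewer.capture("side");viewer.capture("top")
for l,z in(("spacer",.010),("filter",.0075),("ring",.011)):
  for c in("side","top"):
    for q in nets.regions_of(c,l)[:3]:
        v,u=np.nonzero(q["pixels"]); e=q["extent"]; uc=(e[0]+e[2]/2,e[1]+e[3]/2)
        print(l,c,round(q["conf"],2),np.round(e,1),atz(c,(u.mean(),v.mean()),z)[:2],atz(c,uc,z)[:2])
E
```

```text
Traceback (most recent call last):
ValueError: it knows: barrel_mouth, calculator, camera, filter, filter_mid, glue_stick, lens, pouch, ring, ring_mid, seat_ring, spacer_mid, stamp
```

View pics/z.png

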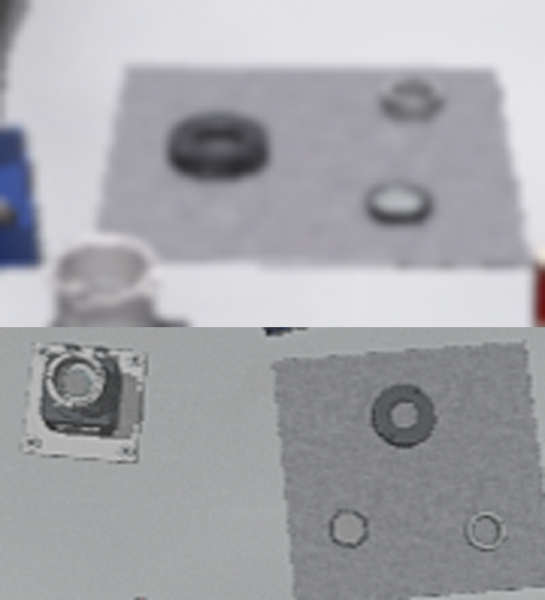

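The crop shows the spacer (open tube) is the far one, top ≈(345,217). The filter (pane, dark rim) is the near one, ≈(300,216), and the ring is at ≈(318,179).

```bash
python3 - <<'E'
from h import *
np.set_printoptions(precision=4,suppress=True)
viewer.capture("side");viewer.capture("top")
for l,z in(("spacer_mid",.010),("filter_mid",.0075),("ring_mid",.011)):
  for c in("side","top"):
    for q in nets.regions_of(c,l)[:2]:
        v,u=np.nonzero(q["pixels"]); e=q["extent"]; uc=(e[0]+e[2]/2,e[1]+e[3]/2)
        print(l,c,round(q["conf"],2),np.round(e,1),atz(c,(u.mean(),v.mean()),z)[:2],atz(c,uc,z)[:2])
for n,u,z in(("sp",(345.1,217),.017),("fi",(300.2,216.3),.012),("ri",(318.3,179.4),.019),("barrel",(209.8,167.3),.112)):print(n,atz("top",u,z)[:2])
# refine barrel: Hough at upscale
g=cv2.imread("pics/top0.png",0)
for n,(u,v),r,z in(("barrel",(208,167),.0222,.112),("ring",(318,179),.03,.019),("sp",(345,217),.018,.017),("fi",(300,216),.018,.012)):
    k,T=cal("top"); p=r*k["fx"]/1.04/ (1.0); s=8
    c=cv2.resize(g[v-20:v+20,u-20:u+20],None,fx=s,fy=s,interpolation=cv2.INTER_CUBIC)
    d=1.1547-z; rp=r*k["fx"]/d*s*1.0
    h=cv2.HoughCircles(c,cv2.HOUGH_GRADIENT,1.0,20,param1=80,param2=10,minRadius=int(rp*.85),maxRadius=int(rp*1.15))
    if h is not None:
        for q in h[0][:3]:
            uv=(u-20+(q[0]+.5)/s-.5,v-20+(q[1]+.5)/s-.5); print(n,np.round(uv,2),q[2]/rp,atz("top",uv,z)[:2])
print(get_state()["t"])
E
```

```text
spacer_mid top 0.71 [127.9 150.2  32.7  34.5] [0.6264 0.3018] [0.6232 0.3002]
filter_mid top 0.6 [294.6 207.4  11.9  13.3] [ 0.4745 -0.1522] [ 0.4796 -0.1538]
ring_mid side 0.62 [255.1 174.3  20.9  11.8] [ 0.5816 -0.2093] [ 0.5804 -0.2123]
ring_mid top 0.78 [308.4 168.3  22.3  22.2] [ 0.5831 -0.2091] [ 0.5802 -0.2127]
sp [ 0.4682 -0.2803]
fi [ 0.4726 -0.1519]
ri [ 0.5788 -0.2075]
barrel [0.598  0.0996]
barrel [209.38 166.25] 1.1405985 [0.6009 0.1007]
barrel [210.5 168.5] 1.1405985 [0.5947 0.0977]
barrel [207.62 168.12] 1.1243886 [0.5958 0.1054]
ring [316.75 179.12] 0.9145734 [ 0.5796 -0.203 ]
sp [344.62 216.88] 0.8626408 [ 0.4685 -0.2789]
fi [298.88 216.5 ] 0.9062679 [ 0.4721 -0.148 ]
1.5
```

Request:
arm_command(
  increments=[
    {"claw": 0, "delta_pos": [6.5, -5.5, 0], "roll": 0},
    {"claw": 0, "delta_pos": [10, -8, 0], "roll": 0},
    {"claw": 0, "delta_pos": [13.2, -10.9, 0], "roll": 0},
    {"claw": 0, "delta_pos": [17, -11.4, 3], "roll": 0},
    {"claw": 0, "delta_pos": [20, -12, 5], "roll": 0},
    {"claw": 0, "delta_pos": [24, -12.5, 7], "roll": 0},
    {"claw": 0, "delta_pos": [28, -13.2, 9], "roll": 0},
    {"claw": 0, "delta_pos": [32.65, -13.8, 12], "roll": 0},
    {"claw": 0, "delta_pos": [32.65, -13.8, 12], "roll": 0},
    {"claw": 0, "delta_pos": [32.65, -13.8, 12], "roll": 0},
  ],
  squeeze=30,
)

```text
t: 2.33
tcp_pos: [0.4712, -0.2763, 0.134]
eef_rot: [-3.079, -0.615, -0.0]
wrist_force: [1.2, 0.1, 0.5]
opening: 0.999
finger_force: 0.0
```

```bash
cat >> h.py <<'E'
def duo(name,b1,b2,s1,s2):
    a=viewer.capture("side");b=viewer.capture("top")
    A=cv2.resize(a[b1[1]:b1[3],b1[0]:b1[2]],None,fx=s1,fy=s1,interpolation=cv2.INTER_CUBIC)
    B=cv2.resize(b[b2[1]:b2[3],b2[0]:b2[2]],None,fx=s2,fy=s2,interpolation=cv2.INTER_CUBIC)
    H=max(A.shape[0],B.shape[0]); pad=lambda i:cv2.copyMakeBorder(i,0,H-i.shape[0],0,0,cv2.BORDER_CONSTANT)
    o=np.hstack([pad(A),pad(B)]); cv2.imwrite(f"pics/{name}.png",o[:,:,::-1]); print(o.shape)
def to(x,y,z):
    s=get_state(); r=R.from_rotvec(s["eef_rot"]); d=r.inv().apply(np.array([x,y,z])-s["tcp_pos"])*100
    m=r.as_matrix(); print("delta cm",d.round(2),"psi",np.degrees(np.arctan2(m[1,0],m[0,0])).round(2),"q6",np.degrees(s["joints"][5]).round(1),"tcp",s["tcp_pos"].round(4),"F",s["wrist_force"].round(2),"T",s["wrist_torque"].round(2),"op",round(s["opening"],3),"ff",round(s["finger_force"],1),"t",s["t"])
E
python3 - <<'E'
from h import *
duo("b",(240,120,360,230),(300,150,400,250),4,3.2)
to(.4690,-.2795,.040)
for l in("spacer_mid",):
  for c in("side","top"):
    for q in nets.mark_of(c,l)[:2]: print(c,q["location"],q["conf"],atz(c,q["location"],.010))
E
```

```text
(440, 800, 3)
delta cm [-0.18  0.22  9.43] psi 22.67 q6 32.3 tcp [ 0.47   -0.277   0.1343] F [-0.79 -0.19  0.59] T [-0.05 -0.05  0.03] op 1.001 ff 0.0 t 2.4333
side [300.1, 171.5] 0.46 [ 0.47077316 -0.28752832  0.01      ]
top [300.6, 217.4] 0.48 [ 0.46961503 -0.15319035  0.01      ]
```

View pics/b.png

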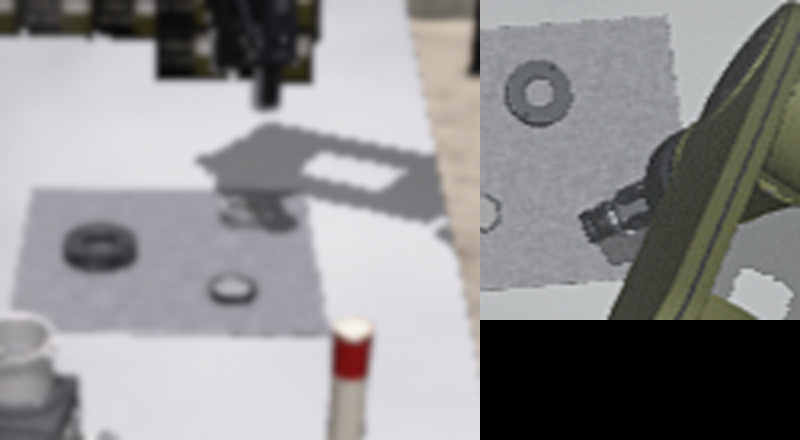

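Request:
arm_command(
  increments=[
    {"claw": 0, "delta_pos": [-0.2, 0.2, 4], "roll": 0},
    {"claw": 60, "delta_pos": [-0.2, 0.2, 8], "roll": 0},
    {"claw": 80, "delta_pos": [-0.2, 0.2, 10.1], "roll": 0},
    {"claw": 100, "delta_pos": [-0.2, 0.2, 10.1], "roll": 0},
    {"claw": 180, "delta_pos": [-0.2, 0.2, 10.1], "roll": 0},
    {"claw": 180, "delta_pos": [-0.2, 0.2, 10.1], "roll": 0},
    {"claw": 180, "delta_pos": [-0.2, 0.2, 10.1], "roll": 0},
    {"claw": 180, "delta_pos": [-0.2, 0.2, 10.1], "roll": 0},
  ],
  squeeze=20,
)

```text
t: 3.2
tcp_pos: [0.4686, -0.283, 0.0374]
eef_rot: [3.079, 0.61, 0.004]
wrist_force: [0.6, -0.1, -0.0]
opening: 0.398
finger_force: 20.3
```

```bash
python3 - <<'E'
from h import *
to(.4690,-.2795,.033)
viewer.capture("top");
to(.4690,-.2795,.033)
E
```

```text
delta cm [ 0.17 -0.31  0.43] psi 22.42 q6 32.0 tcp [ 0.4686 -0.283   0.0374] F [ 0.62 -0.05 -0.02] T [-0.03 -0.05 -0.01] op 0.398 ff 20.3 t 3.2
delta cm [ 0.17 -0.28  0.41] psi 22.43 q6 32.0 tcp [ 0.4685 -0.2828  0.0371] F [-0.04 -0.38  0.04] T [-0.02 -0.02  0.01] op 0.399 ff 20.3 t 3.25
```

Request:
arm_command(
  increments=[
    {"claw": 90, "delta_pos": [0, 0, 0], "roll": 0},
    {"claw": 90, "delta_pos": [0, 0, 0.4], "roll": 0},
    {"claw": 90, "delta_pos": [0, 0, 0.4], "roll": -7},
    {"claw": 90, "delta_pos": [0, 0, 0.4], "roll": -14},
    {"claw": 90, "delta_pos": [0, 0, 0.4], "roll": -21},
    {"claw": 90, "delta_pos": [0, 0, 0.4], "roll": -28},
    {"claw": 90, "delta_pos": [0, 0, 0.4], "roll": -35},
    {"claw": 90, "delta_pos": [0, 0, 0.4], "roll": -42},
    {"claw": 90, "delta_pos": [0, 0, 0.4], "roll": -49},
    {"claw": 90, "delta_pos": [0, 0, 0.4], "roll": -56},
  ],
)

```text
t: 4.08
tcp_pos: [0.4676, -0.2817, 0.0312]
eef_rot: [2.427, 1.994, 0.0]
wrist_force: [-0.6, -0.1, 0.0]
opening: 0.647
finger_force: 0.0
```

Request:
arm_command(
  increments=[
    {"claw": 90, "delta_pos": [0, 0, 0], "roll": -7},
    {"claw": 90, "delta_pos": [0, 0, 0], "roll": -14},
    {"claw": 90, "delta_pos": [0, 0, 0], "roll": -21},
    {"claw": 90, "delta_pos": [0, 0, 0], "roll": -28},
    {"claw": 90, "delta_pos": [0, 0, 0], "roll": -34},
    {"claw": 180, "delta_pos": [0, 0, 0], "roll": -34},
    {"claw": 180, "delta_pos": [0, 0, 0], "roll": -34},
    {"claw": 180, "delta_pos": [0, 0, 0], "roll": -34},
    {"claw": 180, "delta_pos": [0, 0, 0], "roll": -34},
  ],
  squeeze=30,
)

```text
t: 4.83
tcp_pos: [0.4677, -0.2818, 0.0315]
eef_rot: [1.749, 2.61, 0.0]
wrist_force: [-0.8, 0.3, 2.8]
opening: 0.399
finger_force: 29.9
```

Request:
arm_command(
  increments=[
    {"claw": 180, "delta_pos": [0, 0, -4], "roll": 0},
    {"claw": 180, "delta_pos": [0, 0, -8], "roll": 0},
    {"claw": 180, "delta_pos": [0.5, 0.5, -12], "roll": 0},
    {"claw": 180, "delta_pos": [3, 2.7, -13.5], "roll": 0},
    {"claw": 180, "delta_pos": [6, 5.3, -13.5], "roll": 0},
    {"claw": 180, "delta_pos": [9, 8, -13.5], "roll": 0},
    {"claw": 180, "delta_pos": [12, 10.6, -13.5], "roll": 0},
    {"claw": 180, "delta_pos": [15, 13.3, -13.5], "roll": 0},
    {"claw": 180, "delta_pos": [18, 16, -13.5], "roll": 0},
    {"claw": 180, "delta_pos": [21, 18.6, -13.5], "roll": 0},
  ],
)

```text
t: 5.67
tcp_pos: [0.5594, -0.0148, 0.1662]
eef_rot: [1.748, 2.61, -0.0]
wrist_force: [0.4, -1.6, -0.3]
opening: 0.402
finger_force: 30.3
```

Request:
arm_command(
  increments=[
    {"claw": 180, "delta_pos": [3, 2.7, 0], "roll": 0},
    {"claw": 180, "delta_pos": [6, 5.3, 0], "roll": 0},
    {"claw": 180, "delta_pos": [8.5, 7.5, 0], "roll": 0},
    {"claw": 180, "delta_pos": [9.5, 8.46, 0], "roll": 0},
    {"claw": 180, "delta_pos": [9.5, 8.46, 0], "roll": 0},
    {"claw": 180, "delta_pos": [9.5, 8.46, 0], "roll": 0},
    {"claw": 180, "delta_pos": [9.5, 8.46, 0], "roll": 0},
  ],
)

```text
t: 6.25
tcp_pos: [0.6003, 0.1022, 0.1658]
eef_rot: [-1.747, -2.61, 0.003]
wrist_force: [-0.7, -0.1, -0.7]
opening: 0.396
finger_force: 30.3
```

```bash
python3 - <<'E'
from h import *
np.set_printoptions(precision=4,suppress=True)
to(.602,.104,.160)
duo("c",(200,150,290,260),(165,115,255,215),4.4,4.4)
for l in("spacer_mid","barrel_mouth","lens","camera"):
  m={}
  for c in("side","top"):
    for q in nets.mark_of(c,l)[:1]: print(l,c,q["location"],q["conf"],atz(c,q["location"],{"spacer_mid":.144,"barrel_mouth":.112,"lens":.0905,"camera":0}[l])); m[c]=q["location"]
  if len(m)==2: print(tri(m["side"],m["top"]))
E
```

```text
delta cm [0.1  0.23 0.58] psi 112.41 q6 -16.7 tcp [0.6003 0.1022 0.1658] F [-0.67 -0.14 -0.68] T [-0.03 -0.    0.01] op 0.396 ff 30.3 t 6.25
(484, 792, 3)
barrel_mouth side [243.2, 199.8] 0.68 [0.6034 0.0918 0.112 ]
barrel_mouth top [208.1, 161.7] 0.83 [0.6134 0.1041 0.112 ]
[0.6063 0.1032 0.1197]
lens top [299.5, 218.6] 0.7 [ 0.4589 -0.1387  0.0905]
camera side [243.1, 236.9] 0.8 [0.6081 0.0907 0.    ]
camera top [214.3, 174.7] 0.88 [0.6008 0.096  0.    ]
[0.6037 0.0959 0.0031]
```

View pics/c.png

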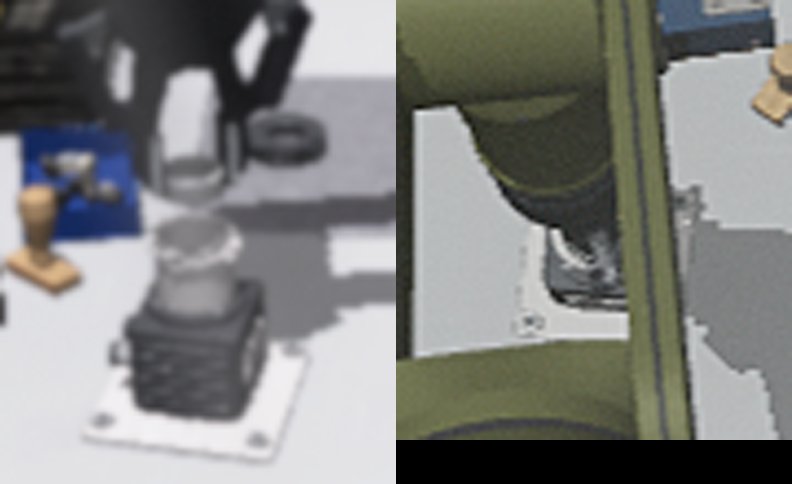

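Side view: spacer held level at crop column ≈192, barrel rim at ≈199, so the barrel sits about 3 mm toward −x. I'll check the calibration bias against the known held spacer.

```bash
python3 - <<'E'
from h import *
np.set_printoptions(precision=4,suppress=True)
print("held spacer mid",proj("side",(.6003,.1022,.1443)),"top of",proj("side",(.6003,.1022,.1513)))
for p in((.597,.097),(.600,.103),(.604,.108)):
    print(p,"rim side",proj("side",(*p,.112)),"base corners",[proj("side",(p[0]+a*.055,p[1]+b*.055,.008)).round(1) for a in(1,-1) for b in(1,-1)],"top rim",proj("top",(*p,.112)),"plate",proj("top",(*p,.008)))
# plate in top image
b=cv2.imread("pics/top0.png");g=cv2.cvtColor(b,cv2.COLOR_BGR2GRAY)
c=cv2.resize(b[140:205,180:245],None,fx=8,fy=8,interpolation=cv2.INTER_CUBIC)
a=cv2.imread("pics/side0.png"); d=cv2.resize(a[192:262,210:280],(520,520),interpolation=cv2.INTER_CUBIC)
o=np.hstack([c,d]); o=cv2.resize(o,None,fx=.76,fy=.76); print(o.shape,.76*8,.76*520/70); cv2.imwrite("pics/d.png",o)
E
```

```text
held spacer mid [243.2972 190.3146] top of [243.1857 187.7331]
(0.597, 0.097) rim side [245.4593 200.9709] base corners [array([221.6, 247.8]), array([229.6, 223.2]), array([266.1, 250.3]), array([270.2, 225.1])] top rim [210.7703 167.6511] plate [213.7635 175.4264]
(0.6, 0.103) rim side [243.8747 202.1604] base corners [array([219.9, 249.2]), array([228.1, 224.3]), array([264.6, 251.7]), array([268.9, 226.3])] top rim [208.523  166.5843] plate [211.7128 174.4509]
(0.604, 0.108) rim side [241.9277 203.1344] base corners [array([217.8, 250.4]), array([226.3, 225.3]), array([262.7, 252.9]), array([267.2, 227.3])] top rim [206.6518 165.1483] plate [210.0045 173.1373]
(395, 790, 3) 6.08 5.645714285714286
```

View pics/d.png

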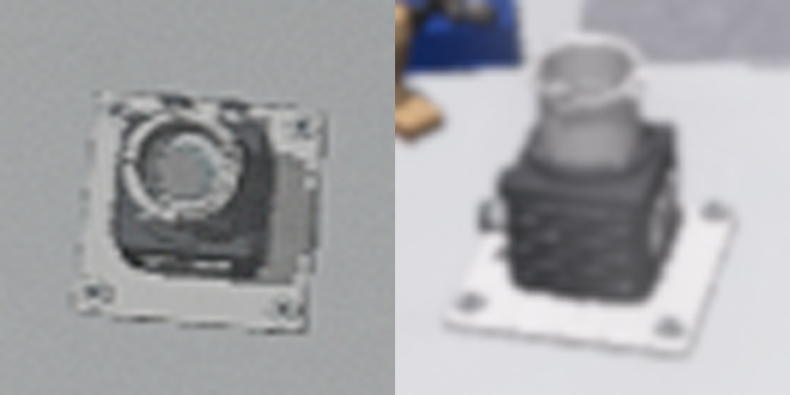

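Request:
arm_command(
  increments=[
    {"claw": 180, "delta_pos": [-0.13, -0.2, 1.0], "roll": 0},
    {"claw": 180, "delta_pos": [-0.13, -0.2, 2.0], "roll": 0},
    {"claw": 180, "delta_pos": [-0.13, -0.2, 2.4], "roll": 0},
    {"claw": 180, "delta_pos": [-0.13, -0.2, 2.6], "roll": 0},
    {"claw": 180, "delta_pos": [-0.13, -0.2, 2.7], "roll": 0},
    {"claw": 180, "delta_pos": [-0.13, -0.2, 2.7], "roll": 0},
    {"claw": 180, "delta_pos": [-0.13, -0.2, 2.7], "roll": 0},
  ],
)

```text
t: 7.33
tcp_pos: [0.6, 0.1015, 0.1393]
eef_rot: [1.746, 2.611, 0.0]
wrist_force: [-0.2, 0.1, -1.1]
opening: 0.396
finger_force: 30.3
```

```bash
python3 - <<'E'
from h import *
to(.599,.100,.136)
E
```

```text
delta cm [-0.1  -0.15  0.33] psi 112.45 q6 -16.8 tcp [0.6    0.1015 0.1393] F [-0.17  0.14 -1.08] T [-0.03 -0.01  0.02] op 0.396 ff 30.3 t 7.3333
```

Request:
arm_command(
  increments=[
    {"claw": 180, "delta_pos": [0, 0, 0.15], "roll": 0},
    {"claw": 180, "delta_pos": [0, 0, 0.3], "roll": 0},
    {"claw": 180, "delta_pos": [0, 0, 0.4], "roll": 0},
    {"claw": 180, "delta_pos": [0, 0, 0.4], "roll": 0},
  ],
)

```text
t: 7.67
tcp_pos: [0.6001, 0.1015, 0.1359]
eef_rot: [1.746, 2.611, 0.001]
wrist_force: [0.1, 0.3, 2.0]
opening: 0.398
finger_force: 31.4
```

Request:
arm_command(
  increments=[
    {"claw": 180, "delta_pos": [0, 0.1, 0], "roll": 0},
    {"claw": 180, "delta_pos": [0, 0.2, 0], "roll": 0},
    {"claw": 180, "delta_pos": [0, 0.25, 0], "roll": 0},
    {"claw": 180, "delta_pos": [0, 0.25, 0], "roll": 0},
  ],
)

```text
t: 8.0
tcp_pos: [0.6006, 0.1017, 0.1358]
eef_rot: [-1.745, -2.61, 0.004]
wrist_force: [-4.9, -1.8, 6.9]
opening: 0.394
finger_force: 35.7
```

Request:
arm_command(
  increments=[
    {"claw": 180, "delta_pos": [0, -0.25, 0], "roll": 0},
    {"claw": 180, "delta_pos": [0, -0.4, 0], "roll": 0},
    {"claw": 180, "delta_pos": [0, -0.5, 0], "roll": 0},
    {"claw": 180, "delta_pos": [0, -0.5, 0], "roll": 0},
  ],
)

```text
t: 8.33
tcp_pos: [0.599, 0.1009, 0.1359]
eef_rot: [1.745, 2.609, 0.004]
wrist_force: [2.8, 1.7, 1.7]
opening: 0.394
finger_force: 31.9
```

Request:
arm_command(
  increments=[
    {"claw": 180, "delta_pos": [0, 0.25, 0], "roll": 0},
    {"claw": 180, "delta_pos": [0.1, 0.25, 0], "roll": 0},
    {"claw": 180, "delta_pos": [0.2, 0.25, 0], "roll": 0},
    {"claw": 180, "delta_pos": [0.25, 0.25, 0], "roll": 0},
    {"claw": 180, "delta_pos": [0.25, 0.25, 0], "roll": 0},
  ],
)

```text
t: 8.75
tcp_pos: [0.5992, 0.1023, 0.1358]
eef_rot: [1.745, 2.61, -0.003]
wrist_force: [1.3, -3.4, 5.6]
opening: 0.397
finger_force: 33.8
```

Request:
arm_command(
  increments=[
    {"claw": 180, "delta_pos": [-0.25, 0, 0], "roll": 0},
    {"claw": 180, "delta_pos": [-0.4, 0, 0], "roll": 0},
    {"claw": 180, "delta_pos": [-0.5, 0, 0], "roll": 0},
    {"claw": 180, "delta_pos": [-0.5, 0, 0], "roll": 0},
  ],
)

```text
t: 9.08
tcp_pos: [0.5999, 0.1005, 0.1358]
eef_rot: [-1.746, -2.609, -0.002]
wrist_force: [-2.3, 3.8, 7.5]
opening: 0.4
finger_force: 34.5
```

Request:
arm_command(
  increments=[
    {"claw": 180, "delta_pos": [0.25, 0, 0], "roll": 0},
    {"claw": 180, "delta_pos": [0.25, 0, 0.1], "roll": 0},
    {"claw": 180, "delta_pos": [0.25, 0, 0.3], "roll": 0},
    {"claw": 180, "delta_pos": [0.25, 0, 0.3], "roll": 0},
  ],
)

```text
t: 9.42
tcp_pos: [0.5998, 0.1012, 0.1356]
eef_rot: [1.745, 2.611, 0.0]
wrist_force: [-5.3, -1.8, 22.2]
opening: 0.394
finger_force: 42.7
```

Request:
arm_command(
  increments=[
    {"claw": 180, "delta_pos": [0, 0, -0.3], "roll": 0},
    {"claw": 180, "delta_pos": [0, 0, -0.35], "roll": 0},
    {"claw": 180, "delta_pos": [0, 0, -0.35], "roll": 0},
    {"claw": 90, "delta_pos": [0, 0, -0.35], "roll": 0},
    {"claw": 90, "delta_pos": [0, 0, -0.35], "roll": 0},
    {"claw": 90, "delta_pos": [0, 0, -0.35], "roll": 0},
    {"claw": 60, "delta_pos": [0, 0, -4], "roll": 0},
    {"claw": 0, "delta_pos": [0, 0, -7], "roll": 0},
  ],
)

```text
t: 10.08
tcp_pos: [0.5981, 0.1012, 0.2007]
eef_rot: [-1.744, -2.607, 0.006]
wrist_force: [1.2, -0.4, 0.4]
opening: 0.886
finger_force: 0.0
```

Request:
arm_command(
  increments=[
    {"claw": 0, "delta_pos": [-2.6, -3, 0], "roll": 0},
    {"claw": 0, "delta_pos": [-5.2, -6, 0], "roll": 0},
    {"claw": 0, "delta_pos": [-7.8, -9, 0], "roll": 0},
    {"claw": 0, "delta_pos": [-10.4, -12, 0], "roll": 0},
    {"claw": 0, "delta_pos": [-13, -15, 2], "roll": 0},
    {"claw": 0, "delta_pos": [-15.6, -18, 4], "roll": 0},
    {"claw": 0, "delta_pos": [-18.6, -21.5, 7], "roll": 0},
    {"claw": 0, "delta_pos": [-18.6, -21.5, 10], "roll": 0},
    {"claw": 0, "delta_pos": [-18.6, -21.5, 10], "roll": 0},
    {"claw": 0, "delta_pos": [-18.6, -21.5, 10], "roll": 0},
  ],
)

```text
t: 10.92
tcp_pos: [0.4697, -0.1525, 0.1003]
eef_rot: [-1.747, -2.604, 0.001]
wrist_force: [1.1, 0.2, 0.8]
opening: 0.998
finger_force: 0.0
```

```bash
python3 - <<'E'
from h import *
to(.472,-.153,.031)
duo("e",(225,185,265,225),(190,145,230,185),10,10)
for q in nets.mark_of("side","filter_mid")[:2]: print(q["location"],q["conf"],atz("side",q["location"],.0075))
E
```

```text
delta cm [-0.16  0.22  6.92] psi 112.29 q6 -45.2 tcp [ 0.4697 -0.1525  0.1003] F [1.12 0.24 0.77] T [-0.03 -0.02 -0.  ] op 0.998 ff 0.0 t 10.9167
(400, 800, 3)
[298.5, 194.7] 0.73 [ 0.47158526 -0.13140457  0.0075    ]
[297.0, 192.5] 0.42 [ 0.4765576 -0.1448166  0.0075   ]
```

View pics/e.png

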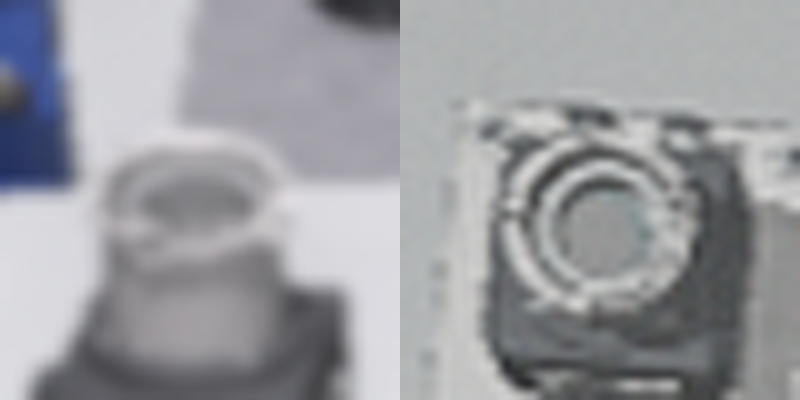

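The spacer sits flat and low inside the bore: its bright annulus is at ≈(600,225) in the top crop, inside the barrel rim. On to the filter, gripping twice to centre it.

Request:
arm_command(
  increments=[
    {"claw": 0, "delta_pos": [-0.1, 0.2, 3.5], "roll": 0},
    {"claw": 60, "delta_pos": [-0.1, 0.2, 6], "roll": 0},
    {"claw": 80, "delta_pos": [-0.1, 0.2, 6.8], "roll": 0},
    {"claw": 100, "delta_pos": [-0.1, 0.2, 6.8], "roll": 0},
    {"claw": 180, "delta_pos": [-0.1, 0.2, 6.8], "roll": 0},
    {"claw": 180, "delta_pos": [-0.1, 0.2, 6.8], "roll": 0},
    {"claw": 180, "delta_pos": [-0.1, 0.2, 6.8], "roll": 0},
    {"claw": 180, "delta_pos": [-0.1, 0.2, 6.8], "roll": 0},
  ],
  squeeze=20,
)

```text
t: 11.73
tcp_pos: [0.4762, -0.1533, 0.0369]
eef_rot: [1.743, 2.608, 0.002]
wrist_force: [0.1, 0.7, 5.4]
opening: 0.291
finger_force: 2.9
```

Request:
arm_command(
  increments=[
    {"claw": 60, "delta_pos": [0, 0, -0.8], "roll": 0},
    {"claw": 60, "delta_pos": [0.15, -0.3, -0.8], "roll": 0},
    {"claw": 60, "delta_pos": [0.15, -0.3, -0.8], "roll": 0},
    {"claw": 60, "delta_pos": [0.15, -0.3, -0.8], "roll": 0},
    {"claw": 60, "delta_pos": [0.15, -0.3, -0.8], "roll": 0},
  ],
)

```text
t: 12.15
tcp_pos: [0.471, -0.1525, 0.0426]
eef_rot: [1.746, 2.611, 0.0]
wrist_force: [-0.2, -0.7, -0.0]
opening: 0.769
finger_force: 0.0
```

```bash
python3 - <<'E'
from h import *
np.set_printoptions(precision=4,suppress=True)
viewer.capture("side");viewer.capture("top")
to(.472,-.153,.031)
for c in("side","top"):
  for l in("filter_mid","filter"):
    for q in nets.mark_of(c,l)[:2]: print(c,q["location"],q["conf"],atz(c,q["location"],.0075 if l[-1]=="d" else .003))
snap("side","f",(265,155,335,215),9)
E
```

```text
delta cm [-0.09  0.08  1.12] psi 112.45 q6 -45.3 tcp [ 0.4709 -0.1525  0.0422] F [ 0.56 -0.35  0.27] T [-0.   -0.04  0.01] op 0.766 ff 0.0 t 12.25
side [207.7, 212.9] 0.29 [ 0.7235 -0.0051  0.0075]
side [297.6, 196.9] 0.53 [ 0.474  -0.1256  0.003 ]
```

View pics/f.png

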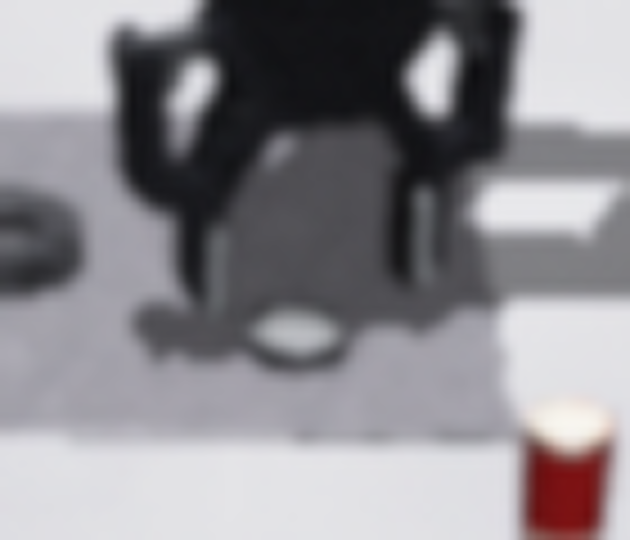

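The filter is at crop (298,340), i.e. pixel ≈(297.6,192.3). The jaws straddle it in x but look too far back in y.

```bash
python3 - <<'E'
from h import *
np.set_printoptions(precision=4,suppress=True)
print(atz("side",(297.6,191.2),.012),atz("side",(297.6,192.3),.0075), proj("side",(.4677,-.2818,.010)),proj("side",(.4709,-.1525,.0075)),proj("side",(.4709,-.1525,.0222)))
i=cv2.imread("pics/side0.png",0)[186:200,286:312]
for r in i: print(' '.join(f"{v:3d}" for v in r))
print()
i=cv2.imread("pics/top0.png",0)[207:227,291:311]
for r in i: print(' '.join(f"{v:3d}" for v in r))
E
```

```text
[ 0.4749 -0.1451  0.012 ] [ 0.4748 -0.1462  0.0075] [300.9738 172.2758] [298.9208 191.3691] [299.0677 187.168 ]
158 159 160 161 161 163 164 164 162 161 159 158 157 157 160 163 163 162 160 158 158 159 159 159 159 159
157 158 159 160 160 162 163 161 158 156 155 153 152 153 158 160 160 159 159 160 160 161 160 159 159 160
157 155 157 157 159 159 158 154 147 144 145 143 141 142 145 150 154 156 157 160 162 163 162 161 162 163
157 157 157 158 158 156 148 136 129 137 149 152 150 141 132 131 136 146 155 160 162 162 163 163 163 164
160 161 161 161 160 151 135 127 138 153 165 170 168 159 149 135 123 127 146 158 160 161 162 163 163 162
162 162 163 163 159 146 127 132 157 172 177 180 180 178 172 155 126 111 135 155 160 161 162 162 162 161
163 164 162 161 157 142 118 120 147 167 177 179 180 180 174 154 118 100 127 152 160 162 163 163 162 161
165 165 163 160 156 144 114  90 105 129 143 147 148 148 140 120  90  90 125 150 159 162 162 163 162 162
165 166 164 160 156 149 124  88  74  78  86  91  94  95  89  75  75 104 136 154 160 161 161 161 161 162
163 163 163 161 159 154 143 121  96  80  75  76  79 
[... 1368 characters left out ...]
 156 144 143 144 145 141 145 149 135  97 107 131 131 130 136
133 137 132 110 103 146 153 147 143 143 144 148 135 100  87 107 137 141 131 138
129 130 136 115  71  94 118 142 152 150 153 145 109  92 108 131 130 140 137 133
126 127 131 132 121  91  92 104  97  87 111 112  77 106 141 137 133 135 127 132
131 133 133 132 129 130 121 105 101  91  75  97 129 134 137 137 136 131 128 133
137 136 138 136 132 131 134 132 133 131 131 125 134 130 127 131 134 134 133 133
134 133 135 136 133 134 131 127 126 131 137 137 132 129 128 130 135 131 131 130
130 133 133 137 136 135 133 127 129 134 138 137 138 134 136 135 134 132 133 135
133 134 133 137 139 136 139 135 134 133 130 130 131 129 131 132 131 129 136 136
```

Request:
arm_command(
  increments=[
    {"claw": 60, "delta_pos": [0.3, 0.45, 0.5], "roll": 0},
    {"claw": 80, "delta_pos": [0.3, 0.45, 1.1], "roll": 0},
    {"claw": 100, "delta_pos": [0.3, 0.45, 1.1], "roll": 0},
    {"claw": 100, "delta_pos": [0.3, 0.45, 1.1], "roll": 0},
    {"claw": 180, "delta_pos": [0.3, 0.45, 1.1], "roll": 0},
    {"claw": 180, "delta_pos": [0.3, 0.45, 1.1], "roll": 0},
    {"claw": 180, "delta_pos": [0.3, 0.45, 1.1], "roll": 0},
    {"claw": 180, "delta_pos": [0.3, 0.45, 1.1], "roll": 0},
  ],
)

```text
t: 13.17
tcp_pos: [0.4741, -0.1481, 0.0314]
eef_rot: [1.747, 2.611, 0.0]
wrist_force: [0.2, -0.0, -0.6]
opening: 0.399
finger_force: 20.0
```

Request:
arm_command(
  increments=[
    {"claw": 90, "delta_pos": [0, 0, 0], "roll": 0},
    {"claw": 90, "delta_pos": [0, 0, 0], "roll": 0},
    {"claw": 90, "delta_pos": [0, 0, 0], "roll": 7},
    {"claw": 90, "delta_pos": [0, 0, 0], "roll": 14},
    {"claw": 90, "delta_pos": [0, 0, 0], "roll": 21},
    {"claw": 90, "delta_pos": [0, 0, 0], "roll": 28},
    {"claw": 90, "delta_pos": [0, 0, 0], "roll": 35},
    {"claw": 90, "delta_pos": [0, 0, 0], "roll": 42},
    {"claw": 90, "delta_pos": [0, 0, 0], "roll": 49},
    {"claw": 90, "delta_pos": [0, 0, 0], "roll": 56},
  ],
)

```text
t: 14.0
tcp_pos: [0.4741, -0.1481, 0.0314]
eef_rot: [2.772, 1.477, 0.0]
wrist_force: [0.9, -0.8, -0.3]
opening: 0.646
finger_force: 0.0
```

Request:
arm_command(
  increments=[
    {"claw": 90, "delta_pos": [0, 0, 0], "roll": 7},
    {"claw": 90, "delta_pos": [0, 0, 0], "roll": 14},
    {"claw": 90, "delta_pos": [0, 0, 0], "roll": 21},
    {"claw": 90, "delta_pos": [0, 0, 0], "roll": 28},
    {"claw": 90, "delta_pos": [0, 0, 0], "roll": 34},
    {"claw": 180, "delta_pos": [0, 0, 0], "roll": 34},
    {"claw": 180, "delta_pos": [0, 0, 0], "roll": 34},
    {"claw": 180, "delta_pos": [0, 0, 0], "roll": 34},
    {"claw": 180, "delta_pos": [0, 0, 0], "roll": 34},
  ],
  squeeze=30,
)

```text
t: 14.75
tcp_pos: [0.4741, -0.1481, 0.0317]
eef_rot: [3.08, 0.615, 0.001]
wrist_force: [-0.5, 0.0, 5.3]
opening: 0.395
finger_force: 29.5
```

Request:
arm_command(
  increments=[
    {"claw": 180, "delta_pos": [0, 0, -4], "roll": 0},
    {"claw": 180, "delta_pos": [0, 0, -8], "roll": 0},
    {"claw": 180, "delta_pos": [0.5, -0.5, -12], "roll": 0},
    {"claw": 180, "delta_pos": [3.5, -3, -13.3], "roll": 0},
    {"claw": 180, "delta_pos": [6.5, -5.6, -13.3], "roll": 0},
    {"claw": 180, "delta_pos": [9.5, -8.2, -13.3], "roll": 0},
    {"claw": 180, "delta_pos": [12.5, -10.7, -13.3], "roll": 0},
    {"claw": 180, "delta_pos": [15.5, -13.3, -13.3], "roll": 0},
    {"claw": 180, "delta_pos": [18.5, -15.9, -13.3], "roll": 0},
    {"claw": 180, "delta_pos": [20.5, -17.6, -13.3], "roll": 0},
  ],
)

```text
t: 15.58
tcp_pos: [0.5976, 0.0964, 0.1641]
eef_rot: [-3.079, -0.617, -0.002]
wrist_force: [-0.2, -0.4, -0.5]
opening: 0.394
finger_force: 30.0
```

Request:
arm_command(
  increments=[
    {"claw": 180, "delta_pos": [0.67, -0.6, 0], "roll": 0},
    {"claw": 180, "delta_pos": [0.67, -0.6, 0], "roll": 0},
    {"claw": 180, "delta_pos": [0.67, -0.6, 0], "roll": 0},
    {"claw": 180, "delta_pos": [0.67, -0.6, 0], "roll": 0},
    {"claw": 180, "delta_pos": [0.67, -0.6, 0], "roll": 0},
  ],
)

```text
t: 16.0
tcp_pos: [0.5992, 0.0994, 0.1641]
eef_rot: [3.082, 0.609, -0.002]
wrist_force: [0.4, -0.3, -0.9]
opening: 0.391
finger_force: 30.1
```

```bash
python3 - <<'E'
from h import *
to(.5997,.1013,.137)
E
```

```text
delta cm [ 0.13 -0.16  2.71] psi 22.37 q6 73.1 tcp [0.5992 0.0994 0.1641] F [ 0.38 -0.29 -0.94] T [-0.03  0.04  0.01] op 0.391 ff 30.1 t 16.0
```

Request:
arm_command(
  increments=[
    {"claw": 180, "delta_pos": [0.13, -0.16, 1.0], "roll": 0},
    {"claw": 180, "delta_pos": [0.13, -0.16, 2.0], "roll": 0},
    {"claw": 180, "delta_pos": [0.13, -0.16, 2.3], "roll": 0},
    {"claw": 180, "delta_pos": [0.13, -0.16, 2.5], "roll": 0},
    {"claw": 180, "delta_pos": [0.13, -0.16, 2.7], "roll": 0},
    {"claw": 180, "delta_pos": [0.13, -0.16, 2.7], "roll": 0},
    {"claw": 180, "delta_pos": [0.13, -0.16, 2.7], "roll": 0},
  ],
)

```text
t: 16.58
tcp_pos: [0.6009, 0.103, 0.1373]
eef_rot: [-3.082, -0.611, -0.0]
wrist_force: [0.3, 0.3, -1.1]
opening: 0.392
finger_force: 30.1
```

Request:
arm_command(
  increments=[
    {"claw": 180, "delta_pos": [-0.17, 0.1, 0], "roll": 0},
    {"claw": 180, "delta_pos": [-0.17, 0.1, 0.05], "roll": 0},
    {"claw": 180, "delta_pos": [-0.17, 0.1, 0.08], "roll": 0},
    {"claw": 180, "delta_pos": [-0.17, 0.1, 0.08], "roll": 0},
  ],
)

```text
t: 16.92
tcp_pos: [0.5996, 0.1014, 0.1366]
eef_rot: [3.081, 0.612, 0.0]
wrist_force: [-0.3, -0.2, 0.5]
opening: 0.394
finger_force: 30.1
```

Centred and free of contact. Release, rise, and move toward the ring.

Request:
arm_command(
  increments=[
    {"claw": 130, "delta_pos": [0, 0, 0], "roll": 0},
    {"claw": 90, "delta_pos": [0, 0, 0], "roll": 0},
    {"claw": 90, "delta_pos": [0, 0, 0], "roll": 0},
    {"claw": 90, "delta_pos": [0, 0, 0], "roll": 0},
    {"claw": 60, "delta_pos": [0, 0, -3], "roll": 0},
    {"claw": 0, "delta_pos": [0, 0, -6], "roll": 0},
    {"claw": 0, "delta_pos": [-2, 2, -6], "roll": -7},
    {"claw": 0, "delta_pos": [-4, 5, -6], "roll": -14},
    {"claw": 0, "delta_pos": [-6, 8.5, -6], "roll": -21},
    {"claw": 0, "delta_pos": [-8, 12, -6], "roll": -28},
  ],
)

```text
t: 17.75
tcp_pos: [0.5716, -0.0375, 0.197]
eef_rot: [2.844, 1.333, 0.001]
wrist_force: [0.3, 0.1, -0.6]
opening: 1.002
finger_force: 0.0
```

```bash
python3 - <<'E'
from h import *
np.set_printoptions(precision=4,suppress=True)
snap("side",None); snap("top",None)
to(.578,-.208,.10)
for c in("side","top"):
    for q in nets.mark_of(c,"ring_mid")[:1]: print(c,q["location"],q["conf"],atz(c,q["location"],.011))
# ring ellipse centre in first images
for n,(y0,y1,x0,x1),th in(("side",(170,195,248,282),120),("top",(160,200,300,340),112)):
    g=cv2.imread(f"pics/{n}0.png",0)[y0:y1,x0:x1]; m=(cv2.GaussianBlur(g,(3,3),0)<th).astype(np.uint8)
    n_,L,S,C=cv2.connectedComponentsWithStats(m); k=1+S[1:,4].argmax(); s=S[k]
    uv=(x0+s[0]+s[2]/2-.5,y0+s[1]+s[3]/2-.5); print(n,s,uv,C[k]+[x0,y0],atz(n,uv,.011 if n=="side" else .017))
duo("g",(225,185,265,225),(190,145,230,185),10,10)
E
```

```text
delta cm [-12.23  11.25   9.72] psi 49.69 q6 32.1 tcp [ 0.5713 -0.0417  0.1968] F [ 1.    0.69 -1.07] T [-0.02  0.02 -0.02] op 0.995 ff 0.0 t 17.85
side [263.5, 178.2] 0.75 [ 0.5885 -0.226   0.011 ]
top [318.3, 179.2] 0.62 [ 0.5809 -0.2091  0.011 ]
side [  8   6  19  12 193] (np.float64(265.0), np.float64(181.5)) [264.5492 181.7047] [ 0.5812 -0.2031  0.011 ]
top [  7   9  22  21 315] (np.float64(317.5), np.float64(179.0)) [317.527  179.0635] [ 0.5804 -0.2056  0.017 ]
(400, 800, 3)
```

View pics/g.png

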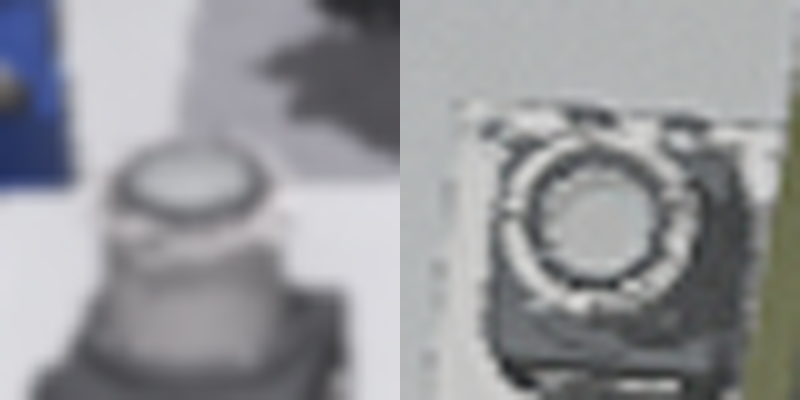

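The filter sits flat in the mouth, level and concentric, in both views (≈(190,185) side crop, (600,220) top crop). Next, the ring.

Request:
arm_command(
  increments=[
    {"claw": 0, "delta_pos": [-2.5, 2.4, 2], "roll": -7},
    {"claw": 0, "delta_pos": [-5, 4.7, 4], "roll": -14},
    {"claw": 0, "delta_pos": [-7.5, 7, 6], "roll": -21},
    {"claw": 0, "delta_pos": [-10, 9.5, 8], "roll": -28},
    {"claw": 0, "delta_pos": [-11.9, 11.3, 9.5], "roll": -35},
    {"claw": 0, "delta_pos": [-11.9, 11.3, 11], "roll": -42},
    {"claw": 0, "delta_pos": [-11.9, 11.3, 12], "roll": -49},
    {"claw": 0, "delta_pos": [-11.9, 11.3, 12], "roll": -55},
    {"claw": 0, "delta_pos": [-11.9, 11.3, 12], "roll": -55},
    {"claw": 0, "delta_pos": [-11.9, 11.3, 12], "roll": -55},
  ],
)

```text
t: 18.88
tcp_pos: [0.5821, -0.1991, 0.0763]
eef_rot: [-1.919, -2.487, -0.0]
wrist_force: [0.3, -0.3, -0.1]
opening: 0.999
finger_force: 0.0
```

```bash
python3 - <<'E'
from h import *
viewer.capture("side");to(.580,-.206,.026)
E
```

```text
delta cm [-0.58 -0.39  5.07] psi 104.7 q6 -37.5 tcp [ 0.5823 -0.1994  0.0767] F [ 0.98  0.21 -0.41] T [-0.04 -0.02 -0.03] op 1.0 ff 0.0 t 18.9333
```

Request:
arm_command(
  increments=[
    {"claw": 0, "delta_pos": [-0.58, -0.39, 2.5], "roll": 0},
    {"claw": 0, "delta_pos": [-0.58, -0.39, 4.2], "roll": 0},
    {"claw": 0, "delta_pos": [-0.58, -0.39, 5.0], "roll": 0},
    {"claw": 0, "delta_pos": [-0.58, -0.39, 5.0], "roll": 0},
    {"claw": 110, "delta_pos": [-0.58, -0.39, 5.0], "roll": 0},
    {"claw": 110, "delta_pos": [-0.58, -0.39, 5.0], "roll": 0},
    {"claw": 110, "delta_pos": [-0.58, -0.39, 5.0], "roll": 0},
    {"claw": 110, "delta_pos": [-0.58, -0.39, 5.0], "roll": 0},
  ],
  squeeze=20,
)

```text
t: 19.6
tcp_pos: [0.5804, -0.2072, 0.028]
eef_rot: [1.916, 2.486, 0.002]
wrist_force: [-0.5, 1.6, 4.2]
opening: 0.696
finger_force: 21.9
```

Request:
arm_command(
  increments=[
    {"claw": 10, "delta_pos": [0, 0, 0], "roll": 0},
    {"claw": 10, "delta_pos": [0, 0, 0], "roll": 0},
    {"claw": 10, "delta_pos": [0, 0, 0], "roll": -7},
    {"claw": 10, "delta_pos": [0, 0, 0], "roll": -14},
    {"claw": 10, "delta_pos": [0, 0, 0], "roll": -21},
    {"claw": 10, "delta_pos": [0, 0, 0], "roll": -28},
    {"claw": 10, "delta_pos": [0, 0, 0], "roll": -35},
    {"claw": 10, "delta_pos": [0, 0, 0], "roll": -42},
    {"claw": 10, "delta_pos": [0, 0, 0], "roll": -49},
    {"claw": 10, "delta_pos": [0, 0, 0], "roll": -56},
  ],
)

```text
t: 20.43
tcp_pos: [0.5789, -0.2072, 0.0264]
eef_rot: [-0.515, -3.099, 0.0]
wrist_force: [0.1, -0.1, 0.4]
opening: 0.963
finger_force: 0.0
```

Request:
arm_command(
  increments=[
    {"claw": 10, "delta_pos": [0, 0, 0], "roll": -7},
    {"claw": 10, "delta_pos": [0, 0, 0], "roll": -14},
    {"claw": 10, "delta_pos": [0, 0, 0], "roll": -21},
    {"claw": 10, "delta_pos": [0, 0, 0], "roll": -28},
    {"claw": 10, "delta_pos": [0, 0, 0], "roll": -34},
    {"claw": 110, "delta_pos": [0, 0, 0], "roll": -34},
    {"claw": 110, "delta_pos": [0, 0, 0], "roll": -34},
    {"claw": 110, "delta_pos": [0, 0, 0], "roll": -34},
    {"claw": 110, "delta_pos": [0, 0, 0], "roll": -34},
  ],
  squeeze=50,
)

```text
t: 21.18
tcp_pos: [0.579, -0.2072, 0.0271]
eef_rot: [0.4, -3.116, 0.0]
wrist_force: [-1.5, 0.9, 4.6]
opening: 0.684
finger_force: 53.4
```

```bash
python3 - <<'E'
from h import *
to(.5997,.1013,.165)
E
```

```text
delta cm [ -9.79  29.32 -13.8 ] psi -165.36 q6 -128.2 tcp [ 0.579  -0.2072  0.0271] F [-1.54  0.89  4.59] T [ 0.09  0.29 -0.08] op 0.684 ff 53.4 t 21.1833
```

Request:
arm_command(
  increments=[
    {"claw": 110, "delta_pos": [0, 0, -4], "roll": 0},
    {"claw": 110, "delta_pos": [0, 0, -8], "roll": 0},
    {"claw": 110, "delta_pos": [0, 0.5, -12], "roll": 0},
    {"claw": 110, "delta_pos": [-1.2, 4, -13.8], "roll": 0},
    {"claw": 110, "delta_pos": [-2.5, 7.6, -13.8], "roll": 0},
    {"claw": 110, "delta_pos": [-3.8, 11.4, -13.8], "roll": 0},
    {"claw": 110, "delta_pos": [-5, 15.1, -13.8], "roll": 0},
    {"claw": 110, "delta_pos": [-6.3, 18.9, -13.8], "roll": 0},
    {"claw": 110, "delta_pos": [-7.5, 22.6, -13.8], "roll": 0},
    {"claw": 110, "delta_pos": [-8.7, 26.1, -13.8], "roll": 0},
  ],
)

```text
t: 22.02
tcp_pos: [0.596, 0.0695, 0.1642]
eef_rot: [0.401, -3.115, -0.0]
wrist_force: [1.1, -0.5, -0.7]
opening: 0.686
finger_force: 54.7
```

Request:
arm_command(
  increments=[
    {"claw": 110, "delta_pos": [-1, 3.1, 0], "roll": 0},
    {"claw": 110, "delta_pos": [-1, 3.1, 0], "roll": 0},
    {"claw": 110, "delta_pos": [-1, 3.1, 0], "roll": 0},
    {"claw": 110, "delta_pos": [-1, 3.1, 0], "roll": 0},
    {"claw": 110, "delta_pos": [-1, 3.1, 0], "roll": 0},
  ],
)

```text
t: 22.43
tcp_pos: [0.5981, 0.0989, 0.1642]
eef_rot: [0.402, -3.115, 0.001]
wrist_force: [1.0, 0.2, -0.5]
opening: 0.683
finger_force: 54.7
```

```bash
python3 - <<'E'
from h import *
to(.5997,.1013,.135)
snap("side","h",(210,150,280,230),7)
E
```

```text
delta cm [-0.21  0.19  2.92] psi -165.31 q6 -99.3 tcp [0.5981 0.0989 0.1642] F [ 1.01  0.17 -0.5 ] T [ 0.    0.01 -0.03] op 0.683 ff 54.7 t 22.4333
```

View pics/h.png

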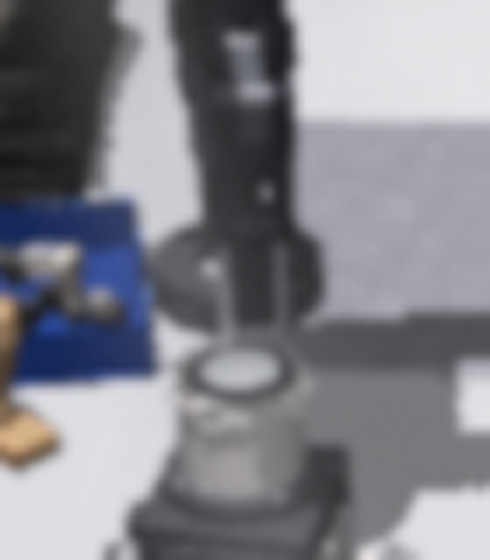

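Ring held level above the barrel, crop ≈(237,280) against barrel ≈(243,385). It's nearly centred once perspective is allowed for. Descending a bit and letting it settle.

Request:
arm_command(
  increments=[
    {"claw": 110, "delta_pos": [0, 0, 0.8], "roll": 0},
    {"claw": 110, "delta_pos": [0, 0, 1.6], "roll": 0},
    {"claw": 110, "delta_pos": [0, 0, 2.0], "roll": 0},
    {"claw": 110, "delta_pos": [0, 0, 2.0], "roll": 0},
    {"claw": 110, "delta_pos": [0, 0, 2.0], "roll": 0},
  ],
)

```text
t: 22.9
tcp_pos: [0.598, 0.0996, 0.1437]
eef_rot: [0.403, -3.114, -0.0]
wrist_force: [-0.1, -0.3, -1.0]
opening: 0.684
finger_force: 54.7
```

```bash
python3 - <<'E'
from h import *
to(.5994,.1012,.130)
E
```

```text
delta cm [-0.18  0.12  1.37] psi -165.26 q6 -99.3 tcp [0.598  0.0996 0.1437] F [-0.13 -0.32 -0.96] T [ 0.05  0.01 -0.  ] op 0.684 ff 54.7 t 22.9
```

Request:
arm_command(
  increments=[
    {"claw": 110, "delta_pos": [-0.15, 0.1, 0.2], "roll": 0},
    {"claw": 110, "delta_pos": [-0.15, 0.1, 0.6], "roll": 0},
    {"claw": 110, "delta_pos": [-0.15, 0.1, 0.9], "roll": 0},
    {"claw": 110, "delta_pos": [-0.15, 0.1, 0.9], "roll": 0},
    {"claw": 110, "delta_pos": [-0.15, 0.1, 0.9], "roll": 0},
  ],
)

```text
t: 23.32
tcp_pos: [0.5994, 0.1014, 0.1352]
eef_rot: [0.404, -3.115, -0.0]
wrist_force: [0.8, -0.1, -1.5]
opening: 0.684
finger_force: 54.7
```

Request:
arm_command(
  increments=[
    {"claw": 110, "delta_pos": [0, 0, 0.2], "roll": 0},
    {"claw": 110, "delta_pos": [0, 0, 0.4], "roll": 0},
    {"claw": 110, "delta_pos": [0, 0, 0.4], "roll": 0},
    {"claw": 110, "delta_pos": [0, 0, 0.4], "roll": 0},
  ],
)

```text
t: 23.65
tcp_pos: [0.5999, 0.1014, 0.132]
eef_rot: [-0.404, 3.115, 0.0]
wrist_force: [-0.7, 0.1, 2.0]
opening: 0.682
finger_force: 55.0
```

Request:
arm_command(
  increments=[
    {"claw": 110, "delta_pos": [0, 0, 0.15], "roll": 0},
    {"claw": 110, "delta_pos": [0, 0, 0.25], "roll": 0},
    {"claw": 110, "delta_pos": [0, 0, 0.25], "roll": 0},
  ],
)

```text
t: 23.9
tcp_pos: [0.6001, 0.1014, 0.1315]
eef_rot: [-0.404, 3.113, -0.0]
wrist_force: [-5.0, 0.4, 13.7]
opening: 0.683
finger_force: 56.3
```

```bash
python3 - <<'E'
from h import *
to(.5994,.1012,.124)
E
```

```text
delta cm [ 0.07 -0.01  0.75] psi -165.21 q6 -99.2 tcp [0.6001 0.1014 0.1315] F [-5.05  0.37 13.69] T [-0.07  0.66 -0.04] op 0.683 ff 56.3 t 23.9
```

Request:
arm_command(
  increments=[
    {"claw": 110, "delta_pos": [0.06, 0, 0], "roll": 4},
    {"claw": 110, "delta_pos": [0.06, 0, 0.05], "roll": 9},
    {"claw": 110, "delta_pos": [0.06, 0, 0.09], "roll": 14},
    {"claw": 110, "delta_pos": [0.06, 0, 0.13], "roll": 20},
    {"claw": 110, "delta_pos": [0.06, 0, 0.17], "roll": 26},
    {"claw": 110, "delta_pos": [0.06, 0, 0.2], "roll": 30},
    {"claw": 110, "delta_pos": [0.06, 0, 0.2], "roll": 30},
  ],
  squeeze=70,
)

```text
t: 24.48
tcp_pos: [0.6002, 0.1012, 0.1296]
eef_rot: [0.421, 3.11, 0.001]
wrist_force: [-2.1, -0.6, 13.1]
opening: 0.673
finger_force: 73.4
```

```bash
python3 - <<'E'
from h import *
to(.5994,.1012,.124)
E
```

```text
delta cm [ 0.08 -0.02  0.56] psi 164.58 q6 -69.0 tcp [0.6002 0.1012 0.1296] F [-2.08 -0.62 13.07] T [-0.12  0.45 -0.31] op 0.673 ff 73.4 t 24.4833
```

Threading is working: 30° gave 1.9 mm. Continuing.

Request:
arm_command(
  increments=[
    {"claw": 110, "delta_pos": [0.03, 0, 0.03], "roll": 6},
    {"claw": 110, "delta_pos": [0.03, 0, 0.07], "roll": 12},
    {"claw": 110, "delta_pos": [0.03, 0, 0.11], "roll": 18},
    {"claw": 110, "delta_pos": [0.03, 0, 0.15], "roll": 24},
    {"claw": 110, "delta_pos": [0.03, 0, 0.19], "roll": 30},
    {"claw": 110, "delta_pos": [0.03, 0, 0.23], "roll": 36},
    {"claw": 110, "delta_pos": [0.03, 0, 0.27], "roll": 42},
    {"claw": 110, "delta_pos": [0.03, 0, 0.31], "roll": 48},
    {"claw": 110, "delta_pos": [0.03, 0, 0.31], "roll": 48},
  ],
)

```text
t: 25.23
tcp_pos: [0.6001, 0.1017, 0.1264]
eef_rot: [1.652, 2.669, 0.005]
wrist_force: [-2.3, 1.0, 12.1]
opening: 0.678
finger_force: 73.3
```

```bash
python3 - <<'E'
from h import *
to(.5994,.1012,.124)
E
```

```text
delta cm [-0.01 -0.08  0.24] psi 116.49 q6 -20.9 tcp [0.6001 0.1017 0.1264] F [-2.25  1.02 12.06] T [ 0.16  0.46 -0.27] op 0.678 ff 73.3 t 25.2333
```

Request:
arm_command(
  increments=[
    {"claw": 110, "delta_pos": [0, -0.03, 0.03], "roll": 6},
    {"claw": 110, "delta_pos": [0, -0.03, 0.07], "roll": 12},
    {"claw": 110, "delta_pos": [0, -0.03, 0.11], "roll": 18},
    {"claw": 110, "delta_pos": [0, -0.03, 0.15], "roll": 24},
    {"claw": 110, "delta_pos": [0, -0.03, 0.16], "roll": 27},
    {"claw": 110, "delta_pos": [0, -0.03, 0.16], "roll": 27},
  ],
  squeeze=90,
)

```text
t: 25.73
tcp_pos: [0.6, 0.1018, 0.1244]
eef_rot: [2.227, 2.213, 0.006]
wrist_force: [-0.7, 1.2, 9.1]
opening: 0.669
finger_force: 94.8
```

```bash
python3 - <<'E'
from h import *
to(.5994,.1012,.124)
E
```

```text
delta cm [-0.06 -0.06  0.04] psi 89.64 q6 6.0 tcp [0.6    0.1018 0.1244] F [-0.73  1.24  9.11] T [ 0.19  0.25 -0.11] op 0.669 ff 94.8 t 25.7333
```

Request:
arm_command(
  increments=[
    {"claw": 110, "delta_pos": [0, -0.03, 0.03], "roll": 5},
    {"claw": 110, "delta_pos": [0, -0.03, 0.06], "roll": 10},
    {"claw": 110, "delta_pos": [0, -0.03, 0.06], "roll": 13},
    {"claw": 110, "delta_pos": [0, -0.03, 0.06], "roll": 15},
    {"claw": 110, "delta_pos": [0, -0.03, 0.06], "roll": 15},
  ],
)

```text
t: 26.15
tcp_pos: [0.6004, 0.1016, 0.1243]
eef_rot: [2.495, 1.904, 0.008]
wrist_force: [0.4, 1.0, 12.2]
opening: 0.669
finger_force: 95.0
```

```bash
python3 - <<'E'
from h import *
to(.5994,.1012,.124)
E
```

```text
delta cm [-0.07 -0.08  0.03] psi 74.7 q6 20.9 tcp [0.6004 0.1016 0.1243] F [ 0.42  0.96 12.16] T [ 0.17  0.19 -0.03] op 0.669 ff 95.0 t 26.15
```

Request:
arm_command(
  increments=[
    {"claw": 110, "delta_pos": [0, 0, 0], "roll": 4},
    {"claw": 110, "delta_pos": [0, 0, 0], "roll": 8},
    {"claw": 110, "delta_pos": [0, 0, 0], "roll": 12},
  ],
)

```text
t: 26.4
tcp_pos: [0.6004, 0.1016, 0.1244]
eef_rot: [2.682, 1.631, 0.009]
wrist_force: [0.1, 1.6, 11.5]
opening: 0.671
finger_force: 94.9
```

```bash
python3 - <<'E'
from h import *
to(.5994,.1012,.124)
E
```

```text
delta cm [-0.08 -0.07  0.03] psi 62.6 q6 33.0 tcp [0.6004 0.1016 0.1244] F [ 0.11  1.58 11.48] T [0.18 0.15 0.16] op 0.671 ff 94.9 t 26.4
```

Request:
arm_command(
  increments=[
    {"claw": 110, "delta_pos": [0, 0, 0], "roll": 5},
    {"claw": 110, "delta_pos": [0, 0, 0], "roll": 10},
    {"claw": 110, "delta_pos": [0, 0, 0], "roll": 15},
    {"claw": 110, "delta_pos": [0, 0, 0], "roll": 20},
  ],
)

```text
t: 26.73
tcp_pos: [0.6009, 0.1026, 0.124]
eef_rot: [2.926, 1.143, 0.011]
wrist_force: [2.0, 4.2, 7.5]
opening: 0.663
finger_force: 94.5
```

```bash
python3 - <<'E'
from h import *
to(.5994,.1012,.124); s=get_state(); print(np.degrees(s["joints"]).round(2),s["tau"].round(2))
E
```

```text
delta cm [-0.2  0.   0. ] psi 42.7 q6 52.9 tcp [0.6009 0.1026 0.124 ] F [2.   4.23 7.45] T [ 0.86 -0.19  1.46] op 0.663 ff 94.5 t 26.7333
[5.670e+00 2.709e+01 9.193e+01 9.000e-02 6.059e+01 5.293e+01] [ -3.74 -47.28 -17.19  -0.69   0.68   0.32]
```

Torque is now 1.46 N·m at the expected home height. I'll take a fresh hold to confirm it's truly tight.

Request:
arm_command(
  increments=[
    {"claw": 10, "delta_pos": [0, 0, 0], "roll": 0},
    {"claw": 10, "delta_pos": [0, 0, 0], "roll": 0},
    {"claw": 10, "delta_pos": [0, 0, 0], "roll": 0},
    {"claw": 10, "delta_pos": [0, 0, 0], "roll": -7},
    {"claw": 10, "delta_pos": [0, 0, 0], "roll": -14},
    {"claw": 10, "delta_pos": [0, 0, 0], "roll": -21},
    {"claw": 10, "delta_pos": [0, 0, 0], "roll": -28},
    {"claw": 10, "delta_pos": [0, 0, 0], "roll": -35},
    {"claw": 10, "delta_pos": [0, 0, 0], "roll": -42},
    {"claw": 10, "delta_pos": [0, 0, 0], "roll": -49},
  ],
)

```text
t: 27.57
tcp_pos: [0.5977, 0.1008, 0.1213]
eef_rot: [-2.178, -2.263, 0.002]
wrist_force: [0.6, 0.0, -0.3]
opening: 0.962
finger_force: 0.0
```

Request:
arm_command(
  increments=[
    {"claw": 10, "delta_pos": [0, 0, 0], "roll": -7},
    {"claw": 10, "delta_pos": [0, 0, 0], "roll": -14},
    {"claw": 10, "delta_pos": [0, 0, 0], "roll": -21},
    {"claw": 10, "delta_pos": [0, 0, 0], "roll": -21},
    {"claw": 10, "delta_pos": [0, 0, 0], "roll": -21},
  ],
)

```text
t: 27.98
tcp_pos: [0.5979, 0.1009, 0.1214]
eef_rot: [-1.743, -2.613, 0.001]
wrist_force: [-0.4, -0.8, 0.5]
opening: 0.959
finger_force: 0.0
```

```bash
python3 - <<'E'
from h import *
np.set_printoptions(precision=4,suppress=True)
to(.5997,.1013,.1235)
viewer.capture("side")
for l in("ring_mid","ring"):
    for q in nets.mark_of("side",l)[:2]: print(l,q["location"],q["conf"])
for z in(.100,.104,.108,.112):print(z,proj("side",(.5997,.1013,z)))
E
```

```text
delta cm [-0.03  0.18 -0.21] psi 112.61 q6 -17.0 tcp [0.5979 0.1009 0.1214] F [-0.35 -0.78  0.48] T [-0.01 -0.03  0.02] op 0.959 ff 0.0 t 27.9833
ring_mid [244.5, 204.3] 0.8
ring [245.0, 207.4] 0.68
0.1 [244.2826 206.0507]
0.104 [244.2224 204.6437]
0.108 [244.162 203.231]
0.112 [244.1013 201.8125]
```

Request:
arm_command(
  increments=[
    {"claw": 10, "delta_pos": [0, 0.17, -0.2], "roll": 0},
    {"claw": 10, "delta_pos": [0, 0.17, -0.2], "roll": 0},
    {"claw": 110, "delta_pos": [0, 0.17, -0.2], "roll": 0},
    {"claw": 110, "delta_pos": [0, 0.17, -0.2], "roll": 0},
    {"claw": 110, "delta_pos": [0, 0.17, -0.2], "roll": 0},
    {"claw": 110, "delta_pos": [0, 0.17, -0.2], "roll": 0},
  ],
  squeeze=100,
)

```text
t: 28.63
tcp_pos: [0.6001, 0.1019, 0.1249]
eef_rot: [1.738, 2.616, 0.001]
wrist_force: [-2.4, -0.2, 5.8]
opening: 0.667
finger_force: 104.9
```

```bash
python3 - <<'E'
from h import *
to(.5997,.1013,.1235)
E
```

```text
delta cm [-0.04 -0.06  0.14] psi 112.78 q6 -17.1 tcp [0.6001 0.1019 0.1249] F [-2.38 -0.15  5.81] T [0.05 0.21 0.04] op 0.667 ff 104.9 t 28.6333
```

Request:
arm_command(
  increments=[
    {"claw": 110, "delta_pos": [0, 0.17, 0], "roll": 4},
    {"claw": 110, "delta_pos": [0, 0.17, 0], "roll": 8},
    {"claw": 110, "delta_pos": [0, 0.17, 0], "roll": 12},
  ],
)

```text
t: 28.88
tcp_pos: [0.601, 0.1019, 0.1249]
eef_rot: [1.996, 2.423, -0.003]
wrist_force: [-3.2, -1.7, 8.2]
opening: 0.668
finger_force: 104.9
```

```bash
python3 - <<'E'
from h import *
to(.5997,.1013,.1235)
E
```

```text
delta cm [-0.04 -0.14  0.14] psi 101.05 q6 -5.2 tcp [0.601  0.1019 0.1249] F [-3.19 -1.75  8.16] T [-0.12  0.27  3.38] op 0.668 ff 104.9 t 28.8833
```

Resistance rises straight to 3.4 N·m with the fresh hold, so it's tight. Releasing, then checking height and level by lightly touching the ring's top on two opposite sides with closed fingers.

Request:
arm_command(
  increments=[
    {"claw": 10, "delta_pos": [0, 0, 0], "roll": 0},
    {"claw": 10, "delta_pos": [0, 0, 0], "roll": 0},
    {"claw": 10, "delta_pos": [0, 0, 0], "roll": 0},
    {"claw": 10, "delta_pos": [0, 0, -2], "roll": 0},
    {"claw": 10, "delta_pos": [0, 0, -5], "roll": 0},
    {"claw": 255, "delta_pos": [0, 2.2, -5], "roll": 0},
    {"claw": 255, "delta_pos": [0, 2.2, -5], "roll": 0},
    {"claw": 255, "delta_pos": [0, 2.2, -5], "roll": 0},
    {"claw": 255, "delta_pos": [0, 2.2, -5], "roll": 0},
    {"claw": 255, "delta_pos": [0, 2.2, -5], "roll": 0},
  ],
  squeeze=20,
)

```text
t: 29.72
tcp_pos: [0.6217, 0.1064, 0.1727]
eef_rot: [-2.002, -2.419, 0.003]
wrist_force: [-0.9, 0.1, -0.5]
opening: 0.256
finger_force: 0.0
```

Request:
arm_command(
  increments=[
    {"claw": 255, "delta_pos": [0, 0, 1.5], "roll": 0},
    {"claw": 255, "delta_pos": [0, 0, 2.2], "roll": 0},
    {"claw": 255, "delta_pos": [0, 0, 2.4], "roll": 0},
    {"claw": 255, "delta_pos": [0, 0, 2.6], "roll": 0},
    {"claw": 255, "delta_pos": [0, 0, 2.6], "roll": 0},
    {"claw": 255, "delta_pos": [0, 0, 2.6], "roll": 0},
  ],
)

```text
t: 30.22
tcp_pos: [0.623, 0.1066, 0.1478]
eef_rot: [2.003, 2.42, 0.0]
wrist_force: [0.6, 0.1, 0.5]
opening: -0.005
finger_force: 0.0
```

```bash
python3 - <<'E'
from h import *
to(.5997,.1013,.141)
viewer.capture("side")
for l in("ring_mid","ring"):
    for q in nets.mark_of("side",l)[:1]: print(l,q["location"],q["conf"])
E
```

```text
delta cm [-0.09 -2.39  0.68] psi 100.78 q6 -4.9 tcp [0.623  0.1066 0.1478] F [0.64 0.11 0.46] T [ 0.02  0.02 -0.02] op -0.005 ff 0.0 t 30.2167
ring_mid [242.0, 204.2] 0.56
ring [239.9, 206.9] 0.69
```

Request:
arm_command(
  increments=[
    {"claw": 255, "delta_pos": [0, 0, 0.3], "roll": 0},
    {"claw": 255, "delta_pos": [0, 0, 0.5], "roll": 0},
    {"claw": 255, "delta_pos": [0, 0, 0.65], "roll": 0},
    {"claw": 255, "delta_pos": [0, 0, 0.7], "roll": 0},
    {"claw": 255, "delta_pos": [0, 0, 0.7], "roll": 0},
  ],
)

```text
t: 30.78
tcp_pos: [0.6229, 0.1066, 0.1408]
eef_rot: [-2.003, -2.42, 0.0]
wrist_force: [-1.0, -0.2, 1.2]
opening: -0.001
finger_force: 0.8
```

Request:
arm_command(
  increments=[
    {"claw": 255, "delta_pos": [0, 0, 0.1], "roll": 0},
    {"claw": 255, "delta_pos": [0, 0, 0.15], "roll": 0},
    {"claw": 255, "delta_pos": [0, 0, 0.15], "roll": 0},
  ],
)

```text
t: 31.03
tcp_pos: [0.6229, 0.1066, 0.1406]
eef_rot: [2.003, 2.42, 0.001]
wrist_force: [-1.8, -0.1, 8.7]
opening: -0.003
finger_force: 4.3
```

The +x side touches at 0.1407, so the top is at 115.7 mm (home is 116). Now the opposite side.

Request:
arm_command(
  increments=[
    {"claw": 255, "delta_pos": [0, 0, -1.5], "roll": 0},
    {"claw": 255, "delta_pos": [0, -2.3, -1.5], "roll": 0},
    {"claw": 255, "delta_pos": [0, -4.6, -1.2], "roll": 0},
    {"claw": 255, "delta_pos": [0, -4.6, -0.8], "roll": 0},
    {"claw": 255, "delta_pos": [0, -4.6, -0.5], "roll": 0},
    {"claw": 255, "delta_pos": [0, -4.6, -0.25], "roll": 0},
    {"claw": 255, "delta_pos": [0, -4.6, -0.05], "roll": 0},
    {"claw": 255, "delta_pos": [0, -4.6, 0], "roll": 0},
    {"claw": 255, "delta_pos": [0, -4.6, 0], "roll": 0},
  ],
)

```text
t: 31.78
tcp_pos: [0.5788, 0.0981, 0.1402]
eef_rot: [2.002, 2.42, 0.001]
wrist_force: [-3.1, -1.2, 8.3]
opening: 0.002
finger_force: 4.2
```

Request:
arm_command(
  increments=[
    {"claw": 255, "delta_pos": [0, 0, -2], "roll": 0},
    {"claw": 255, "delta_pos": [0, 0, -6], "roll": 0},
    {"claw": 200, "delta_pos": [0, 0, -10], "roll": 0},
    {"claw": 200, "delta_pos": [0, 0, -10], "roll": 0},
    {"claw": 200, "delta_pos": [0, 0, -10], "roll": 0},
    {"claw": 200, "delta_pos": [0, 0, -10], "roll": 0},
  ],
)

```text
t: 32.28
tcp_pos: [0.5784, 0.098, 0.2391]
eef_rot: [2.003, 2.42, 0.001]
wrist_force: [0.2, -1.3, -0.4]
opening: 0.215
finger_force: 0.0
```

```bash
python3 - <<'E'
from h import *
viewer.capture("side");viewer.capture("top")
for l in("ring_mid","stamp","glue_stick","calculator","pouch"):
  for c in("side","top"):
    for q in nets.mark_of(c,l)[:1]: print(l,c,q["location"],round(q["conf"],2))
to(.6,.1,.2)
E
```

```text
ring_mid side [243.1, 203.3] 0.89
ring_mid top [210.4, 169.2] 0.59
stamp side [208.3, 215.4] 0.66
stamp top [253.5, 136.8] 0.63
glue_stick side [324.2, 232.8] 0.52
calculator side [283.2, 301.7] 0.84
calculator top [141.6, 213.9] 0.83
pouch side [221.6, 293.6] 0.64
pouch top [138.5, 216.5] 0.71
delta cm [-0.22  2.23  3.91] psi 100.78 q6 -5.3 tcp [0.5777 0.098  0.2391] F [ 0.83 -0.01 -0.33] T [-0.02  0.03  0.01] op 0.214 ff 0.0 t 32.8833
```

Both sides touch within 0.4 mm at home height, so the ring is home and level. The bystanders haven't moved. Handing in.

```bash
python3 -c "
from station import ticket
print(ticket.finish_job())"
```

```text
the job is handed in; nothing more can be done
None
```

The job is handed in: the spacer and filter are seated in the barrel, and the ring is screwed home, tight (3.4 N·m on a fresh hold) and level within about 0.5°; the calculator, glue stick, pouch and stamp show no sign of having moved.

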